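# Sort the mounting brackets into the divided tote

## Task

Put the three aluminium brackets away in the divided tote, each lying flat on its foot at the bottom of the pocket made for its length; the middle-length one has been left in the longest pocket by mistake, so move it to its own. Lower the brackets in rather than dropping them, and leave the lens, the fan and the screwdriver where they are.

Things in the scene. Friction and masses are not known exactly. Their poses are not given: they have to be found in the camera images.
- bracket_short: The shortest of three plain aluminium T-section mounting brackets, one profile in three lengths. Foot plate 70 long (x) x 44 wide (y) x 8 mm thick; on it along x, in the middle of the width, an upright web 54 long x 12 mm thick, whose top is 64 mm above the underside. About 168 g. Origin: centre of the underside; x along the length, z up. Symmetric under a half turn. Starts standing on its foot on the work surface.
- bracket_medium: The middle-length of three plain aluminium T-section mounting brackets, one profile in three lengths. Foot plate 105 long (x) x 44 wide (y) x 8 mm thick; on it along x, in the middle of the width, an upright web 89 long x 12 mm thick, whose top is 64 mm above the underside. About 252 g. Origin: centre of the underside; x along the length, z up. Symmetric under a half turn. Starts in the longest pocket, where it does not belong.
- bracket_long: The longest of three plain aluminium T-section mounting brackets, one profile in three lengths. Foot plate 140 long (x) x 44 wide (y) x 8 mm thick; on it along x, in the middle of the width, an upright web 124 long x 12 mm thick, whose top is 64 mm above the underside. About 336 g. Origin: centre of the underside; x along the length, z up. Symmetric under a half turn. Starts standing on its foot on the work surface.
- pocket_short (a point): Centre of the floor of the shortest pocket of the tote, which is 80 mm long (x) and 54 mm wide (y): 5 mm larger than the shortest bracket on each side and end. x lies along the pocket's length, z up. Floor 6 mm above the work surface, walls 20 mm high (top 26 mm above the work surface).
- pocket_medium (a point): Centre of the floor of the middle-length pocket of the tote, which is 115 mm long (x) and 54 mm wide (y): 5 mm larger than the middle-length bracket on each side and end. x lies along the pocket's length, z up. Floor 6 mm above the work surface, walls 20 mm high (top 26 mm above the work surface).
- pocket_long (a point): Centre of the floor of the longest pocket of the tote, which is 150 mm long (x) and 54 mm wide (y): 5 mm larger than the longest bracket on each side and end. x lies along the pocket's length, z up. Floor 6 mm above the work surface, walls 20 mm high (top 26 mm above the work surface).
- tote: Black divided tote, fixed to the work surface, 188 (x) x 200 (y) x 26 mm high, holding three grey inserts side by side with one pocket each. The pockets run along the tote's x, side by side at 63 mm spacing along y, the middle one on the tote's centre; each pocket is centred in x. Which pocket lies where changes from start to start. Origin: centre of the underside.
- lens: Bystander: black lens barrel standing upright, 54 mm across, 80 mm high. Origin: centre of its underside.
- fan: Bystander: black cooling fan lying flat, 80 x 80 x 25 mm. Origin: centre of its underside.
- driver: Bystander: screwdriver lying on the work surface, 180 mm long. Origin: under its middle; x towards the tip.
Things that resemble listed ones, but are neither listed nor needed, are in the scene too. Leave any blue or turquoise look-alike of the bracket_long alone.

How it is judged:
By the outcome, as a careful person would: the job done as asked, in the order asked, and still so for the second after the job is handed in, with the robot touching nothing.
It also fails if it takes over 64 s, if anything falls off the work surface, if the arm or the gripper's body presses on something with over 40 N, if the wrist force passes 120 N, or if a joint passes its speed limit or range.

## Robot

A 7-joint arm with a two-finger parallel gripper is mounted at the origin on the work surface. World frame = base frame: x ahead of the robot, y to its left, z up, the work surface at z = 0. Lengths are in m, angles in rad, forces in N, time in s.
With the tool pointing down it reaches from about 0.425 to 0.925 m from the base axis. Payload 6.8 kg.
Tool frame: the origin (TCP) lies midway between the tips of the shut fingers; the grasp point (between the pads) lies bot.grip_point_offset behind it (bot.grip_point_offset is the distance from the TCP to the grasp point, in m); z points along the fingers, y is the line along which they close (so a half turn about z gives the same grasp; the last joint's range is limited). The gripper opens to 85 mm and grips with 20 to 120 N. Pads are 22 mm wide; open, the fingers measure 114 mm over their backs; the gripper's body (76 mm by 85 mm) begins 54 mm behind the grasp point. The pads swing forward as they close: fully open they stand 13 mm farther back than shut.
Start: joints at [1.058, 0.477, 0.022, 1.555, -0.011, 1.109, -0.083], TCP at [0.266, -0.62, 0.231] pointing down, gripper open.
Joint ranges: [-2.96, 2.96], [-0.34, 2.1], [-1.41, 1.46], [0.24, 2.44], [-1.37, 4.51], [0.17, 1.92], [-2.96, 2.96]. Speed limits (rad/s): [2.39, 2.39, 3.14, 3.14, 3.14, 3.14, 3.14].

## Interface

Orientations are given as a unit quaternion [w, x, y, z].
In Python, from station import get_obs, cams, job, bot gives the robot as it stands.
- The arm moves only by the tool arm_command, never from a script. Its argument "rows" is a list that holds one entry, the list of rows, each a list of 5 numbers: the finger opening in mm, from 0 to 85.4, then the shift along the world's x, y, z in units of 60 mm (1.0 is 60 mm), then the turn about the world's z in units of 0.08 rad (1.0 is 0.08 rad). In form: [[[grip, x, y, z, turn], ...]]. A call has exactly 10 rows; each row shifts and turns the commanded pose from where the row before left it; what a row does not reach is not made up. A row lasts 1/8 s, in which the tool goes at most 62.5 mm and 10.7 degrees, less where a joint would pass 70% of its speed; a pose out of reach is approached as far as the arm can. A call with a number of a shift or a turn outside -1 to 1 is refused whole. A call with a gripper value outside its range is refused whole. The fingers move at their own pace and stop on an object; "newtons" is the grip in N (left out, the last holds). Time passes only in rows, so rows that do not move let the fingers close, or fill a call up. It gives the time, the measured TCP pose, the force, the opening and the grip force at its end, in the units of the state.
- get_obs(): the state, without advancing time (a new reading comes with each control period).
- cams.read_camera(name): name is "side" or "top" or "wrist"; returns the picture (384x512x3 uint8, red, green, blue); there is no depth.
- cams.camera_params(name): a dict with "K" (3x3 intrinsics, pixels), "k1" (the pictures are not rectified: a ray, as slopes to the right and down, at radius r is drawn at 1 + k1 r^2 times it, then the intrinsics apply), "extrinsics" (4x4, takes a point from camera to world coordinates). Camera axes: x right, y down, z forward; pixel columns grow to the right and rows downward; lengths in m; the calibration is good to about 2 mm. A picture is of the moment at which its call begins: read the wrist's pose just before it. camera_params takes no time and is no camera call; for the wrist camera it gives the pose at the moment of the call.
- job.hand_in(): hands the job in; it is judged then, once.
The state is a dict: "t": time; "q": joint angles; "joint_vel": joint speeds; "joint_torque": joint torques, N m; "eef_pos": TCP position; "tool_rot": TCP orientation; "contact_force": force on the tool from outside, world axes, zero at the start; "torque": the same for the moment, N m; "gripper_width": opening from 0.0 (shut) to 1.0 (fully open); "grasp_force": force on a finger pad.
Only numpy, scipy, OpenCV 4.12 (cv2) and the standard library are available. Lean on these libraries where they do the work, as an engineer would, in place of code of your own. Each camera call takes 0.05 s, during which the arm holds its last target. There are 200 camera calls.

## Working session

There is one attempt and no reset: what is moved stays moved. The work goes in short steps, Python scripts to look and compute and a tool call to move; the robot and the scene stay as the last step left them, time stands still between calls to the robot, and variables do not carry over. Pictures are saved under pics/ and viewed, at most 10 in all, crops included, and the job is handed in when it is done.

Besides the shell and the picture viewer there is one more tool, called after "Emit:" by a JSON object that holds its "name" and its "arguments". arm_command: Moves the arm, as the interface text tells. Its arguments: {"type":"object","properties":{"rows":{"type":"array"},"newtons":{"type":"number"}},"required":["rows"]}

```bash
mkdir -p pics; ls; python3 - <<'E'
from station import get_obs,cams,job,bot
import cv2,numpy as np
o=get_obs();print(o['t'],o['eef_pos'],o['tool_rot'],bot.grip_point_offset,o['gripper_width'])
for n in ['top','side']:
    im=cams.read_camera(n);cv2.imwrite(f'pics/{n}0.png',cv2.resize(im[:,:,::-1],(800,600)))
    np.save(f'pics/{n}0.npy',im)
    p=cams.camera_params(n);print(n,p['K'].tolist() if hasattr(p['K'],'tolist') else p['K'],p['k1'],np.round(p['extrinsics'],3).tolist())
E
```

```text
pics
0.0 [ 0.26561079 -0.61993266  0.23033592] [-8.53170425e-04  9.79584647e-01  2.01030190e-01 -2.32084320e-04] 0.0187 0.9985648480645978
top [[470.7930834677295, 0.0, 259.4087170836025], [0.0, 470.7930834677295, 188.09013657678543], [0.0, 0.0, 1.0]] 0.009740413226528822 [[-0.008, -0.99, 0.138, 0.393], [-1.0, 0.009, 0.0, 0.1], [-0.002, -0.138, -0.99, 1.341], [0.0, 0.0, 0.0, 1.0]]
side [[441.33535003416176, 0.0, 254.20842629185472], [0.0, 441.33535003416176, 198.04931776777707], [0.0, 0.0, 1.0]] -0.17663831249718107 [[-0.752, -0.355, 0.556, 0.018], [-0.659, 0.404, -0.634, 0.772], [0.0, -0.843, -0.538, 0.588], [0.0, 0.0, 0.0, 1.0]]
```

View pics/top0.png

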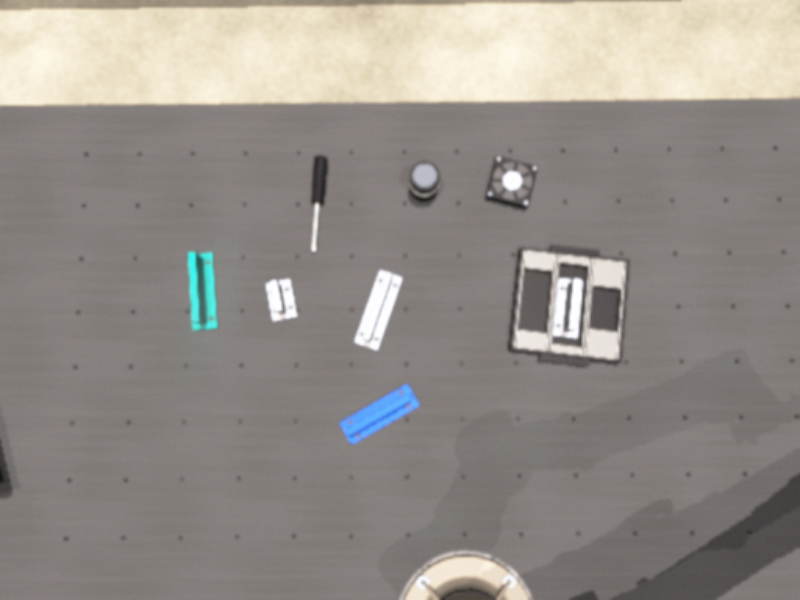

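View pics/side0.png

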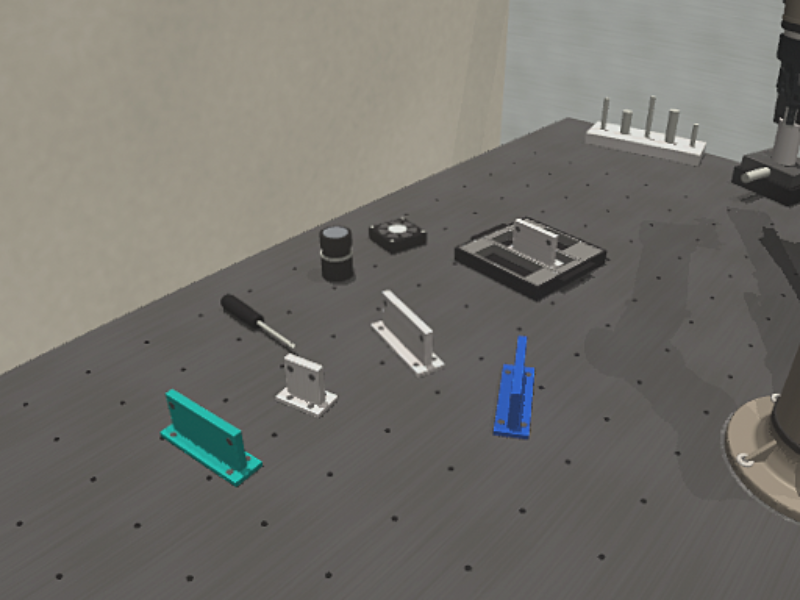

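The top view has +x up and +y to the left. The short bracket is at (281,300), the long one at (378,310), and the tote at (570,305). The tote's pockets from left to right are medium, long (with the medium bracket in it) and short. The teal and blue decoys are at (202,290) and (380,414). Next I'll measure these.

```bash
cat > h.py <<'E'
import numpy as np,cv2
from station import get_obs,cams,job,bot
def shot(n):
    p=cams.camera_params(n);return cams.read_camera(n),p
def cast(p,uv,z):
    K=np.array(p['K']);E=np.array(p['extrinsics'])
    n=cv2.undistortPoints(np.array(uv,float).reshape(-1,1,2),K,np.array([p['k1'],0,0,0])).reshape(-1,2)
    d=np.c_[n,np.ones(len(n))]@E[:3,:3].T;o=E[:3,3]
    return (o+d*((z-o[2])/d[:,2])[:,None])[:,:2]
def rect(p,c,z):
    w=cast(p,c.reshape(-1,2),z)
    (cx,cy),(a,b),t=cv2.minAreaRect((w*1000).astype(np.float32))
    t=np.radians(t)
    if b>a:a,b,t=b,a,t+np.pi/2
    return np.round([cx,cy,a,b],1),round((t+np.pi/2)%np.pi-np.pi/2,4)  # mm, axis direction in (-90,90] deg
def yaw():  # direction of tool y mod pi
    from scipy.spatial.transform import Rotation as R
    w,x,y,z=get_obs()['tool_rot'];v=R.from_quat([x,y,z,w]).as_matrix()
    return np.arctan2(v[1,1],v[0,1]),np.round(v[:,2],3)
E
python3 - <<'E'
from h import *
p=cams.camera_params('top');im=np.load('pics/top0.npy')
hsv=cv2.cvtColor(im,cv2.COLOR_RGB2HSV)
for u,v in [(281,300),(378,300),(560,300),(572,300),(535,260),(570,258),(535,300),(605,270)]:print(u,v,hsv[int(v*.64),int(u*.64)])
m=((hsv[...,2]>165)&(hsv[...,1]<60)).astype(np.uint8);m[:80]=0
cs,h=cv2.findContours(m,cv2.RETR_CCOMP,cv2.CHAIN_APPROX_NONE)
for c,hh in zip(cs,h[0]):
    if cv2.contourArea(c)>60:print(cv2.boundingRect(c),cv2.contourArea(c),hh[3],'z8',rect(p,c,.008),'z26',rect(p,c,.026))
print(yaw())
E
```

```text
281 300 [120   6 228]
378 300 [120   1 254]
560 300 [120   1 255]
572 300 [113   4 255]
535 260 [ 14  12 236]
570 258 [ 15  11 235]
535 300 [ 0 16 97]
605 270 [ 15  13 231]
(256, 352, 84, 32) 1367.5 -1 z8 (array([ 86.4,   2.3, 224.1,  80.4]), np.float64(1.5634)) z26 (array([ 90.5,   3.6, 221.1,  79.3]), np.float64(1.5634))
(170, 178, 21, 28) 408.0 -1 z8 (array([571. , 329.1,  77.1,  48.6]), np.float64(0.1899)) z26 (array([568.6, 326. ,  76.1,  47.9]), np.float64(0.1899))
(226, 172, 32, 53) 812.0 -1 z8 (array([551.1, 151.3, 145.9,  49.2]), np.float64(-0.3387)) z26 (array([549. , 150.6, 143.9,  48.5]), np.float64(-0.3387))
(329, 160, 71, 70) 2621.5 -1 z8 (array([ 557.8, -198.7,  188.2,  181.5]), np.float64(1.4427)) z26 (array([ 555.6, -194.6,  185.7,  179.1]), np.float64(1.4427))
(360, 180, 7, 33) 117.0 16 z8 (array([ 553. , -193.9,   92.9,   13.5]), np.float64(-0.1252)) z26 (array([ 550.9, -189.9,   91.6,   13.3]), np.float64(-0.1252))
(352, 167, 26, 56) 469.0 16 z8 (array([ 557.7, -199.5,  156.4,   61.9]), np.float64(-0.1183)) z26 (array([ 555.5, -195.4,  154.3,   61. ]), np.float64(-0.1183))
(199, 130, 6, 31) 75.5 -1 z8 (array([705.7, 268.1,  89.3,  10.2]), np.float64(-0.0674)) z26 (array([701.5, 265.8,  88.1,  10.1]), np.float64(-0.0674))
(321, 109, 14, 14) 125.5 -1 z8 (array([790.4, -99.7,  39.3,  37.9]), np.float64(-0.0261)) z26 (array([785. , -97. ,  38.8,  37.4]), np.float64(-0.0261))
(265, 105, 14, 14) 134.0 -1 z8 (array([803.9,  63.7,  39.3,  38. ]), np.float64(-0.0101)) z26 (array([798.4,  64.2,  38.7,  37.5]), np.float64(-0.0101))
(np.float64(-1.1659423892466143), array([-0.001,  0.001, -1.   ]))
```

Emit:
{"name": "arm_command", "arguments": {"rows": [[[85,0.45,0.7,0.2,-0.66],[85,0.5,0.7,0.2,-0.66],[85,0.5,0.7,0.2,-0.66],[85,0.5,0.7,0.2,-0.66],[85,0.5,0.7,0.1,-0.66],[85,0.5,0.7,0.1,-0.66],[85,0.5,0.7,0.1,-0.66],[85,0.5,0.7,0.1,-0.66],[85,0.4,0.7,0,-0.66],[85,0.4,0.7,0,-0.66]]], "newtons": 40}}

```text
t: 1.35
eef_pos: [0.5513, -0.199, 0.303]
tool_rot: [0.0, 0.998, -0.062, -0.0]
contact_force: [0.4, -0.3, 0.2]
gripper_width: 0.997
grasp_force: 0.0
```

```bash
python3 - <<'E'
from h import *
im,p=shot('wrist');np.save('pics/w1.npy',im);cv2.imwrite('pics/w1.png',cv2.resize(im[:,:,::-1],(800,600)))
print(np.round(p['extrinsics'],3).tolist(),p['k1'],p['K'][0]); print(get_obs()['eef_pos'],yaw())
E
```

```text
[[-0.124, -0.941, -0.316, 0.632], [-0.992, 0.118, 0.039, -0.209], [0.0, 0.319, -0.948, 0.446], [0.0, 0.0, 0.0, 1.0]] -0.06330288066769278 [293.34783384   0.         255.49786875]
[ 0.55487491 -0.19070124  0.30295941] (np.float64(-1.6885811968343023), array([ 0.002,  0.005, -1.   ]))
```

View pics/w1.png

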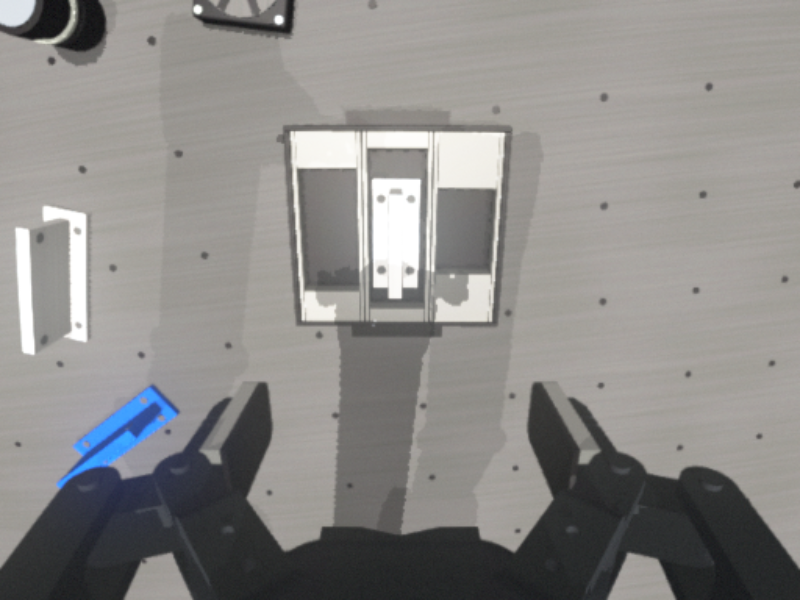

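```bash
python3 - <<'E'
from h import *
im=np.load('pics/w1.npy');p=cams.camera_params('wrist');g=cv2.cvtColor(im,cv2.COLOR_RGB2GRAY)
def go(name,pts,z):
    c=np.array(pts,np.float32)*.64-.2
    r=cv2.cornerSubPix(g,c[:,None].copy(),(3,3),(-1,-1),(3,30,.01))[:,0]
    w=cast(p,r,z)*1000
    print(name,'moved',np.abs(r-c).max(1).round(1),w.round(1).tolist(),'mean',w.mean(0).round(1),rect(p,r,z))
go('tote',[(284,126),(511,126),(496,325),(297,325)],.026)
go('foot',[(373,178),(421,178),(417,288),(374,288)],.014)
go('webtop',[(388,189),(403,189),(402,298),(389,298)],.070)
go('medpocket',[(299,168),(357,168),(358,289),(305,286)],.026)
go('shortpocket',[(438,188),(495,188),(490,271),(437,271)],.026)
go('longpocket',[(367,149),(428,149),(428,306),(370,306)],.026)
hsv=cv2.cvtColor(im,cv2.COLOR_RGB2HSV)
m=((g>185)).astype(np.uint8)
cs,_=cv2.findContours(m,cv2.RETR_CCOMP,cv2.CHAIN_APPROX_NONE)
for c in cs:
    if cv2.contourArea(c)>300:print((np.array(cv2.boundingRect(c))/.64).round(),'z14',rect(p,c,.014),'z26',rect(p,c,.026))
E
```

```text
tote moved [0.8 1.  2.7 2.6] [[662.1, -100.0], [636.9, -298.0], [457.4, -269.9], [479.9, -82.9]] mean [ 559.1 -187.7] (array([ 558.8, -187.4,  199.6,  183. ]), np.float64(1.4441))
foot moved [0.  2.4 0.4 1.4] [[607.1, -171.3], [598.4, -217.0], [497.6, -200.2], [503.7, -156.0]] mean [ 551.7 -186.1] (array([ 552. , -186.7,  104.5,   46.5]), np.float64(-0.1464))
webtop moved [0.  0.  0.6 0.4] [[600.7, -186.0], [599.3, -198.0], [507.3, -185.7], [508.7, -174.7]] mean [ 554.  -186.1] (array([ 554. , -186.4,   92.8,   12.1]), np.float64(-0.1219))
medpocket moved [0.  0.2 1.4 2.8] [[624.5, -107.7], [618.4, -159.2], [505.1, -145.7], [513.2, -88.7]] mean [ 565.3 -125.3] (array([ 565.2, -123.9,  114.1,   57.5]), np.float64(-0.1185))
shortpocket moved [1.4 2.9 2.5 1.9] [[592.8, -227.1], [584.0, -284.0], [506.4, -274.6], [515.2, -218.1]] mean [ 549.6 -251. ] (array([ 549.6, -250.9,   80. ,   57.6]), np.float64(-0.1208))
longpocket moved [1.  0.6 1.6 1.9] [[634.6, -169.0], [627.7, -224.1], [479.0, -206.4], [485.9, -149.6]] mean [ 556.8 -187.3] (array([ 556.8, -187. ,  150. ,   57.2]), np.float64(-0.1207))
[ 14. 227.  20. 130.] z14 (array([538.4, 207.3, 143.3,  16.4]), np.float64(-0.3357)) z26 (array([541.1, 196. , 139.3,  16. ]), np.float64(-0.3357))
[ 42. 205.  45. 138.] z14 (array([550.7, 154.6, 141.9,  44.1]), np.float64(-0.3166)) z26 (array([553. , 144.7, 137.9,  42.9]), np.float64(-0.3166))
[372. 178.  48. 120.] z14 (array([ 547. , -185. ,  115.3,   45.1]), np.float64(-0.1171)) z26 (array([ 549.5, -185.4,  112.1,   43.9]), np.float64(-0.1171))
[291. 131. 214. 191.] z14 (array([ 555.3, -186.8,  193.1,  181.6]), np.float64(1.4448)) z26 (array([ 557.5, -187.2,  187.7,  176.5]), np.float64(1.4448))
```

```bash
cat >> h.py <<'E'
def corners(g,p,name,pts,z):
    c=np.array(pts,np.float32)*.64-.2
    r=cv2.cornerSubPix(g,c[:,None].copy(),(3,3),(-1,-1),(3,30,.01))[:,0]
    print(name,'moved',np.abs(r-c).max(1).round(1),rect(p,r,z))
E
python3 - <<'E'
from h import *
p0=cams.camera_params('wrist');im,p=shot('wrist');p2=cams.camera_params('wrist')
for q in(p0,p,p2):print(np.array(q['extrinsics'])[:3,3].round(4))
old=np.load('pics/w1.npy');print(np.abs(im.astype(int)-old).mean())
g0=cv2.cvtColor(old,cv2.COLOR_RGB2GRAY);g=cv2.cvtColor(im,cv2.COLOR_RGB2GRAY)
d=cv2.phaseCorrelate(np.float32(g0[80:210,180:330]),np.float32(g[80:210,180:330]))[0];print('shift px',d)
s=np.array(d)/.64
for n,pts,z in [('foot',[(373,178),(421,178),(417,288),(374,288)],.014),('webtop',[(388,189),(403,189),(402,298),(389,298)],.070),
('med',[(299,168),(357,168),(358,289),(305,286)],.026),('short',[(438,188),(495,188),(490,271),(437,271)],.026),('long',[(367,149),(428,149),(428,306),(370,306)],.026)]:
    corners(g,p,n,np.array(pts)+s,z)
o=get_obs();print(o['eef_pos'],yaw())
cv2.imwrite('pics/w2.png',cv2.resize(im[60:230,160:350,::-1],None,fx=3.5,fy=3.5))
E
```

```text
[ 0.6353 -0.2011  0.4457]
[ 0.6353 -0.2011  0.4457]
[ 0.6341 -0.2033  0.4456]
8.563078138563368
shift px (6.796284458378707, 2.472748716376202)
foot moved [2.5 0.3 1.1 2.2] (array([ 548.7, -193.2,  104.6,   47.3]), np.float64(-0.1421))
webtop moved [0.  0.  0.5 0.5] (array([ 550.1, -194.8,   92.5,   12.1]), np.float64(-0.1163))
med moved [0.  2.1 1.5 0. ] (array([ 561.1, -136.2,  114.8,   54.8]), np.float64(-0.1352))
short moved [1.4 3.  2.5 0. ] (array([ 547.3, -262.3,   78.2,   57.8]), np.float64(-0.0722))
long moved [1.3 1.3 0.  2.6] (array([ 553.5, -196.2,  150. ,   60.7]), np.float64(-0.1003))
[ 0.55352779 -0.19333684  0.30285571] (np.float64(-1.685270849955202), array([ 0.001,  0.003, -1.   ]))
```

View pics/w2.png

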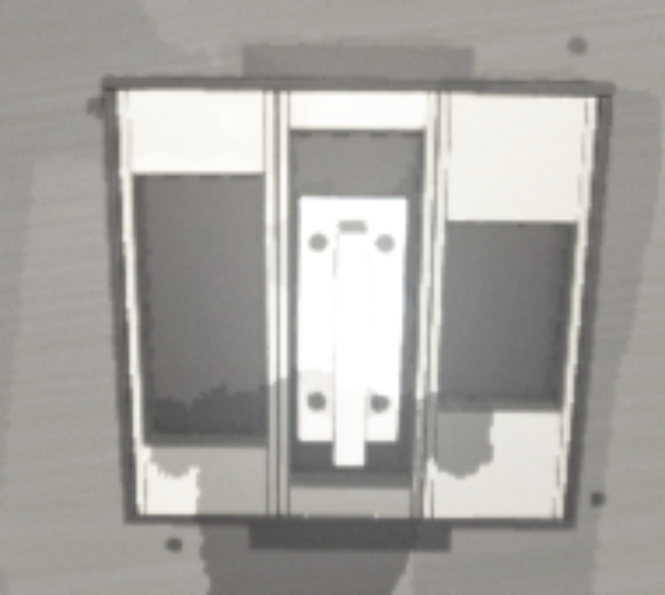

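The crop shows pockets, left to right, medium (133–267, 174–444), long (291–424, 129–486) and short (443–578, 220–410). The medium bracket's foot spans (300–408, 197–441), with its web top at (333–366, 233–466). I'll cast these edges.

```bash
python3 - <<'E'
from h import *
p=cams.camera_params('wrist');E=np.array(p['extrinsics']);print(E[:3,3]);E[:3,3]=[.6353,-.2011,.4457];p['extrinsics']=E
for n,pts,z in [('foot',[(299,197),(408,197),(403,441),(299,441)],.014),('webtop',[(333,233),(367,233),(365,466),(333,466)],.070),
('med',[(133,174),(267,174),(267,444),(146,444)],.026),('short',[(446,220),(578,220),(561,410),(439,410)],.026),('long',[(291,129),(425,129),(414,486),(292,486)],.026),('tote',[(104,80),(612,86),(574,524),(128,521)],.026)]:
    r=(np.array(pts)+.5)/3.5-.5+[160,60]
    w=cast(p,r,z)*1000;print(n,w.mean(0).round(1),rect(p,r,z),w.round(1).tolist())
E
```

```text
[ 0.6341395  -0.20330689  0.4455759 ]
foot [ 547.5 -196.8] (array([ 547.6, -196.5,  105.5,   46. ]), np.float64(-0.1135)) [[602.4, -180.8], [597.4, -225.3], [492.6, -213.4], [497.7, -167.7]]
webtop [ 547.6 -195.1] (array([ 547.6, -195.1,   89.2,   12.4]), np.float64(-0.1132)) [[592.6, -194.1], [591.3, -206.3], [502.6, -196.2], [504.0, -183.9]]
med [ 560.8 -136. ] (array([ 560.7, -136.3,  113.5,   53.4]), np.float64(-0.1236)) [[620.0, -116.8], [613.7, -169.8], [501.8, -154.7], [507.7, -102.8]]
short [ 545.3 -260.5] (array([ 545.3, -260.8,   80.2,   53.3]), np.float64(-0.1189)) [[587.7, -239.0], [581.9, -292.0], [502.8, -281.4], [508.6, -229.6]]
long [ 552.6 -198.5] (array([ 552.6, -198.4,  149.8,   53.2]), np.float64(-0.1198)) [[629.7, -181.5], [623.8, -233.7], [475.4, -215.9], [481.4, -163.0]]
tote [ 552.9 -198.2] (array([ 552.7, -198.2,  197.8,  185. ]), np.float64(1.4468)) [[656.7, -111.5], [632.2, -307.7], [449.5, -284.8], [473.1, -88.6]]
```

Emit:
{"name": "arm_command", "arguments": {"rows": [[[85,0,0,-0.6,0],[85,0,0,-0.6,0],[85,0,0,-0.6,0],[85,0,0,-0.2,0],[85,0,0,0,0],[85,0,0,0,0],[85,0,0,0,0],[85,0,0,0,0],[85,0,0,0,0],[85,0,0,0,0]]]}}

```text
t: 2.7
eef_pos: [0.5509, -0.2005, 0.1834]
tool_rot: [0.0, 0.998, -0.062, 0.0]
contact_force: [0.1, 0.0, 0.2]
gripper_width: 0.993
grasp_force: 0.0
```

Emit:
{"name": "arm_command", "arguments": {"rows": [[[60,-0.06,0.07,-0.6,0.05],[60,0,0,-0.6,0],[60,0,0,-0.6,0],[60,0,0,-0.4,0],[60,0,0,-0.27,0],[60,0,0,0,0],[60,0,0,0,0],[0,0,0,0,0],[0,0,0,0,0],[0,0,0,0,0]]]}}

```text
t: 3.95
eef_pos: [0.5475, -0.1962, 0.0355]
tool_rot: [0.0, 0.998, -0.06, 0.0]
contact_force: [-0.8, 0.8, 3.4]
gripper_width: 0.134
grasp_force: 45.3
```

Emit:
{"name": "arm_command", "arguments": {"rows": [[[0,0,0,0,0],[0,0,0,0,0],[0,0,0,0.3,0],[0,0,0,0.5,0],[0,0,0,0.3,0],[0,0,0,0,0],[0,0,0,0,0],[0,0,0,0,0],[0,0,0,0,0],[0,0,0,0,0]]]}}

```text
t: 5.2
eef_pos: [0.547, -0.1962, 0.1007]
tool_rot: [-0.0, 0.998, -0.06, -0.0]
contact_force: [-0.2, 0.2, -2.5]
gripper_width: 0.134
grasp_force: 44.5
```

Emit:
{"name": "arm_command", "arguments": {"rows": [[[0,0.05,0.2,0,0],[0,0.05,0.2,0,0],[0,0.05,0.2,0,0],[0,0.05,0.2,0,0],[0,0.02,0.2,0,0],[0,0,0,0,0],[0,0,0,0,0],[0,0,0,0,0],[0,0,0,0,0],[0,0,0,0,0]]]}}

```text
t: 6.45
eef_pos: [0.5604, -0.1366, 0.1011]
tool_rot: [0.0, 0.998, -0.06, 0.0]
contact_force: [-0.4, -0.6, -1.4]
gripper_width: 0.14
grasp_force: 44.4
```

```bash
python3 - <<'E'
from h import *
o=get_obs();im,p=shot('wrist');np.save('pics/w3.npy',im);print(o['eef_pos'],yaw(),np.array(p['extrinsics'])[:3].round(4).tolist())
cv2.imwrite('pics/w3.png',cv2.resize(im[:,:,::-1],(800,600)))
E
```

```text
[ 0.56039565 -0.13655742  0.10110743] (np.float64(-1.6903334286136111), array([-0., -0., -1.])) [[-0.1188, -0.9413, -0.3159, 0.641], [-0.9929, 0.1128, 0.0376, -0.1465], [0.0002, 0.3181, -0.9481, 0.2438]]
```

View pics/w3.png

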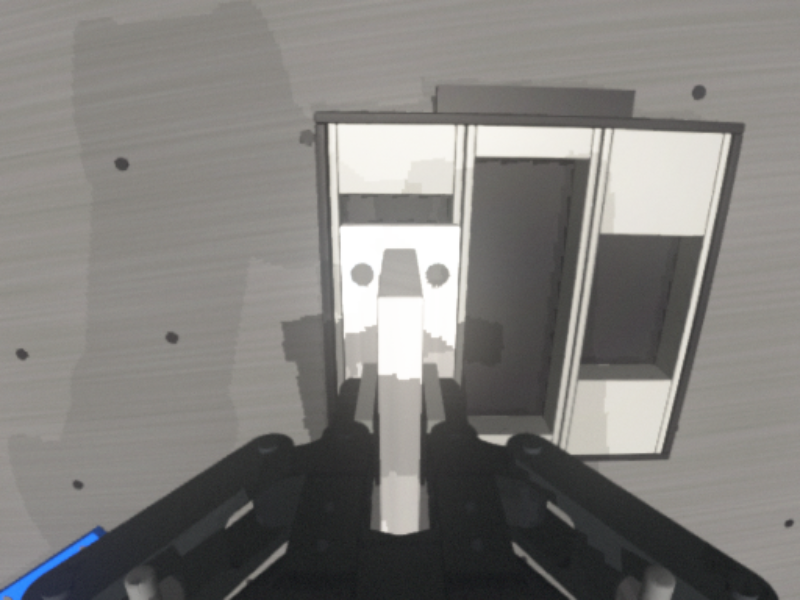

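The foot's far edge is at row 225 (columns 340–459) and the web's top far edge at row 296 (378–422). The pocket's far edge is at row 194 (338–455), so the grasp looks straight. I'll check the offset along the length.

```bash
python3 - <<'E'
from h import *
p=cams.camera_params('wrist')
u=np.array([np.cos(-.121),np.sin(-.121)]);v=np.array([-u[1],u[0]]);c=np.array([560.4,-136.6])
for n,pts,z in [('foot far',[(340,225),(459,225)],.0796),('web far',[(378,297),(422,297)],.1356),('medpk far',[(338,194),(455,194)],.026),('long far',[(475,158),(592,158)],.026),('short',[(605,234),(703,236)],.026)]:
    w=cast(p,np.array(pts)*.64-.2,z)*1000;print(n,w.round(1).tolist(),'along,across from TCP',((w-c)@np.c_[u,v]).round(1).tolist())
E
```

```text
foot far [[615.1, -121.7], [610.0, -164.3]] along,across from TCP [[52.5, 21.4], [52.6, -21.5]]
web far [[605.0, -136.7], [603.7, -147.6]] along,across from TCP [[44.3, 5.3], [44.3, -5.7]]
medpk far [[621.3, -115.0], [614.7, -169.4]] along,across from TCP [[57.8, 28.8], [57.9, -26.0]]
long far [[630.0, -180.0], [624.1, -234.1]] along,across from TCP [[74.3, -34.6], [75.0, -89.1]]
short [[587.5, -240.7], [581.0, -290.6]] along,across from TCP [[39.4, -100.1], [39.0, -150.4]]
```

Emit:
{"name": "arm_command", "arguments": {"rows": [[[0,0,0.015,-0.2,0],[0,0,0,-0.2,0],[0,0,0,-0.2,0],[0,0,0,-0.2,0],[0,0,0,-0.15,0],[0,0,0,-0.08,0],[0,0,0,-0.05,0],[0,0,0,0,0],[0,0,0,0,0],[0,0,0,0,0]]]}}

```text
t: 7.75
eef_pos: [0.5606, -0.1354, 0.0366]
tool_rot: [0.0, 0.998, -0.06, 0.0]
contact_force: [0.9, 0.9, -2.2]
gripper_width: 0.135
grasp_force: 44.4
```

Emit:
{"name": "arm_command", "arguments": {"rows": [[[0,0,0,-0.015,0],[0,0,0,-0.01,0],[0,0,0,0,0],[38,0,0,0,0],[38,0,0,0,0],[38,0,0,0,0],[38,0,0,0,0],[38,0,0,0.4,0],[38,0,0,0.8,0],[38,0,0,0.9,0]]]}}

```text
t: 9.0
eef_pos: [0.5598, -0.1353, 0.1615]
tool_rot: [-0.0, 0.998, -0.06, -0.001]
contact_force: [0.5, -0.4, 0.4]
gripper_width: 0.444
grasp_force: 0.0
```

Emit:
{"name": "arm_command", "arguments": {"rows": [[[60,0,0.4,0.6,-0.4],[60,0,0.7,0.6,-0.4],[60,0,0.8,0.6,-0.4],[60,-0.05,0.8,0.4,-0.4],[60,-0.05,0.8,0,-0.4],[60,-0.05,0.8,0,-0.4],[60,0,0.4,0,-0.3],[60,0,0,0,0],[60,0,0,0,0],[60,0,0,0,0]]]}}

```text
t: 10.25
eef_pos: [0.5517, 0.1448, 0.2928]
tool_rot: [0.0, 0.986, -0.168, 0.0]
contact_force: [0.7, 0.4, 0.7]
gripper_width: 0.702
grasp_force: 0.0
```

```bash
python3 - <<'E'
from h import *
o=get_obs();im,p=shot('wrist');np.save('pics/w4.npy',im);print(o['eef_pos'],yaw(),np.abs(o['joint_vel']).max())
cv2.imwrite('pics/w4.png',cv2.resize(im[:,:,::-1],(800,600)))
E
```

```text
[0.55173301 0.14484808 0.29276531] (np.float64(-1.908268113820442), array([ 0.   , -0.001, -1.   ])) 0.005485011747200725
```

View pics/w4.png

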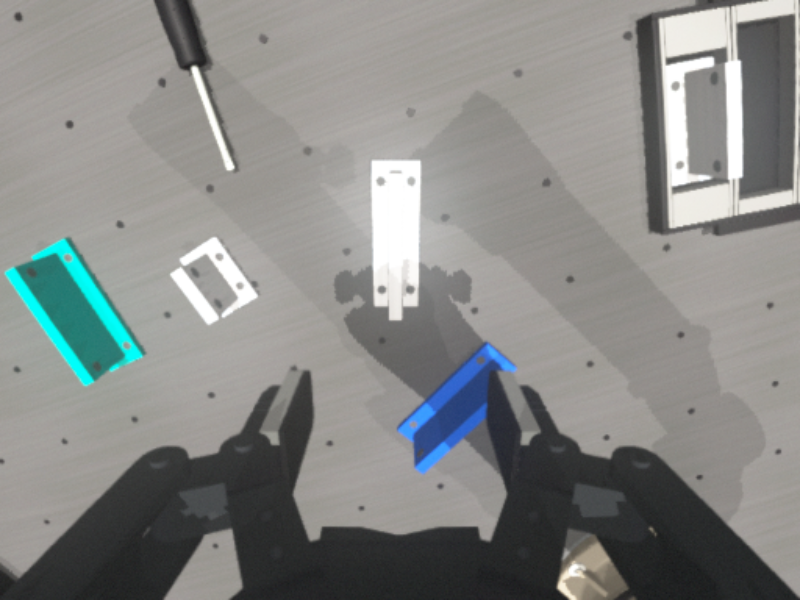

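Medium bracket sits flat in its pocket. The long bracket's foot spans (371–421, 160–306), with the web's near top end at (389–402, 320).

```bash
python3 - <<'E'
from h import *
p=cams.camera_params('wrist');im=np.load('pics/w4.npy');g=cv2.cvtColor(im,cv2.COLOR_RGB2GRAY)
F=[(371,160),(421,160),(419,306),(374,306)]
r=np.array(F)*.64-.2;print(rect(p,r,.008),(cast(p,r,.008)*1e3).round(1).tolist())
corners(g,p,'foot',F,.008)
r=np.array([(389,320),(402,320)])*.64-.2;print('web near',(cast(p,r,.064)*1e3).round(1).tolist())
F=[(214,237),(258,295),(211,324),(170,273)]
r=np.array(F)*.64-.2;print('short',rect(p,r,.008),(cast(p,r,.008)*1e3).round(1).tolist())
E
```

```text
(array([548.6, 148.9, 139.8,  45. ]), np.float64(-0.3369)) [[622.0, 147.1], [607.1, 104.6], [475.2, 150.8], [490.0, 192.9]]
foot moved [0.3 0.7 1.2 0.2] (array([548.7, 149.2, 139.5,  43.6]), np.float64(-0.3366))
web near [[491.6, 175.3], [487.8, 164.6]]
short (array([565.7, 334.6,  69.1,  60.3]), np.float64(0.2275)) [[606.1, 313.0], [538.8, 297.4], [526.5, 356.4], [588.7, 370.9]]
```

Emit:
{"name": "arm_command", "arguments": {"rows": [[[60,-0.05,0.07,-0.7,0],[60,0,0,-0.8,0],[60,0,0,-0.9,0],[60,0,0,-0.9,0],[60,0,0,-0.6,0],[60,0,0,-0.3,0],[60,0,0,-0.15,0],[60,0,0,0,0],[60,0,0,0,0],[0,0,0,0,0]]]}}

```text
t: 11.55
eef_pos: [0.5492, 0.1511, 0.0329]
tool_rot: [-0.0, 0.986, -0.167, 0.001]
contact_force: [0.3, 0.7, 0.9]
gripper_width: 0.503
grasp_force: 0.0
```

Emit:
{"name": "arm_command", "arguments": {"rows": [[[0,0,0,0,0],[0,0,0,0,0],[0,0,0,0,0],[0,0,0,0.4,0],[0,0,0,0.6,0],[0,0,0,0.6,0],[0,0,0,0.4,0],[0,0,0,0,0],[0,0,0,0,0],[0,0,0,0,0]]]}}

```text
t: 12.8
eef_pos: [0.5474, 0.1505, 0.1501]
tool_rot: [0.001, 0.986, -0.167, -0.001]
contact_force: [0.6, -0.6, -2.3]
gripper_width: 0.128
grasp_force: 45.0
```

Emit:
{"name": "arm_command", "arguments": {"rows": [[[0,0.01,-0.4,0,0.3],[0,0.01,-0.8,0,0.4],[0,0.01,-0.9,0,0.4],[0,0.01,-0.9,0,0.4],[0,0.01,-0.9,0,0.4],[0,0.01,-0.9,0,0.4],[0,0.01,-0.7,0,0.36],[0,0.01,-0.31,0,0],[0,0,0,0,0],[0,0,0,0,0]]]}}

```text
t: 14.05
eef_pos: [0.5534, -0.1952, 0.1514]
tool_rot: [-0.001, 0.998, -0.06, -0.0]
contact_force: [-0.8, 0.5, -3.8]
gripper_width: 0.134
grasp_force: 44.9
```

Emit:
{"name": "arm_command", "arguments": {"rows": [[[0,0,0,0,0],[0,0,0,0,0],[0,0,0,0,0],[0,0,0,0,0],[0,0,0,0,0],[0,0,0,0,0],[0,0,0,0,0],[0,0,0,0,0],[0,0,0,0,0],[0,0,0,0,0]]]}}

```text
t: 15.3
eef_pos: [0.5533, -0.1978, 0.1518]
tool_rot: [0.0, 0.998, -0.061, 0.0]
contact_force: [-0.3, -0.6, -4.6]
gripper_width: 0.135
grasp_force: 44.9
```

```bash
python3 - <<'E'
from h import *
o=get_obs();im,p=shot('wrist');np.save('pics/w5.npy',im);print(o['eef_pos'],yaw(),np.abs(o['joint_vel']).max())
cv2.imwrite('pics/w5.png',cv2.resize(im[:,:,::-1],(800,600)))
E
```

```text
[ 0.55326172 -0.19777637  0.15182789] (np.float64(-1.6932323708387216), array([ 0., -0., -1.])) 0.0015175720387184855
```

View pics/w5.png

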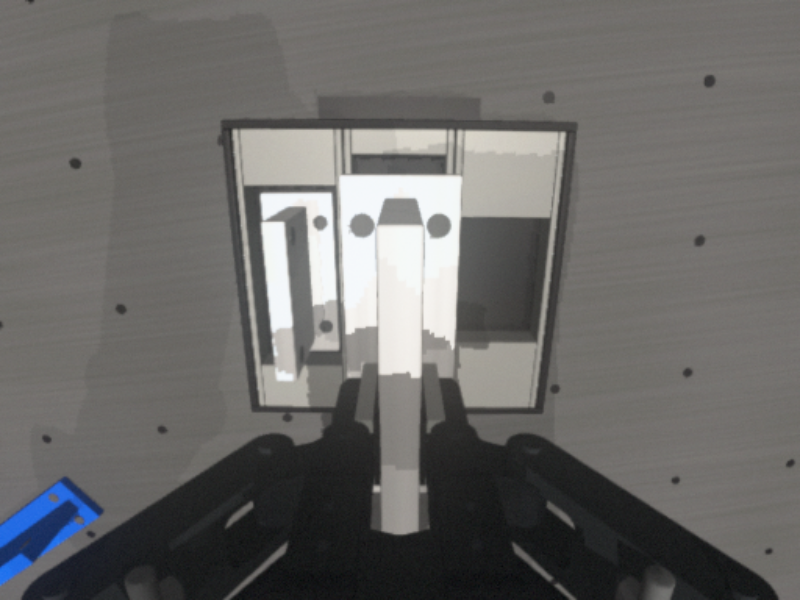

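The long foot's far edge is at row 175 (340–461), the web's far top at row 225 (377–422) and the long pocket's far edge at row 155 (351–447). Medium is flat in its pocket.

```bash
python3 - <<'E'
from h import *
p=cams.camera_params('wrist')
u=np.array([np.cos(-.122),np.sin(-.122)]);v=np.array([-u[1],u[0]]);c=np.array([553.3,-197.8])
for n,pts,z in [('foot far',[(340,175),(461,175)],.1285),('web far',[(377,226),(422,226)],.1845),('longpk far',[(351,155),(447,155)],.026),('short far',[(463,217),(551,218)],.026),('short near',[(457,342),(538,342)],.026)]:
    w=cast(p,np.array(pts)*.64-.2,z)*1000;print(n,w.round(1).tolist(),((w-c)@np.c_[u,v]).round(1).tolist())
E
```

```text
foot far [[625.3, -185.7], [620.1, -228.1]] [[70.0, 20.8], [70.0, -22.0]]
web far [[615.2, -200.2], [613.9, -210.9]] [[61.7, 5.2], [61.7, -5.7]]
longpk far [[630.2, -179.9], [623.6, -233.7]] [[74.1, 27.1], [74.1, -27.0]]
short far [[587.5, -239.8], [580.8, -291.5]] [[39.1, -37.5], [38.7, -89.7]]
short near [[508.1, -229.7], [501.5, -281.7]] [[-41.0, -37.1], [-41.2, -89.5]]
```

Emit:
{"name": "arm_command", "arguments": {"rows": [[[0,-0.01,0,-0.3,0],[0,0,0,-0.4,0],[0,0,0,-0.4,0],[0,0,0,-0.3,0],[0,0,0,-0.2,0],[0,0,0,-0.15,0],[0,0,0,-0.09,0],[0,0,0,-0.04,0],[0,0,0,0,0],[0,0,0,0,0]]]}}

```text
t: 16.6
eef_pos: [0.553, -0.1979, 0.0394]
tool_rot: [0.0, 0.998, -0.061, 0.0]
contact_force: [-0.3, 0.4, -3.7]
gripper_width: 0.133
grasp_force: 44.9
```

Emit:
{"name": "arm_command", "arguments": {"rows": [[[0,0,0,-0.015,0],[0,0,0,-0.015,0],[0,0,0,0,0],[0,0,0,0,0],[0,0,0,0,0],[0,0,0,0,0],[0,0,0,0,0],[0,0,0,0,0],[0,0,0,0,0],[0,0,0,0,0]]]}}

```text
t: 17.85
eef_pos: [0.5529, -0.198, 0.0381]
tool_rot: [0.0, 0.998, -0.061, 0.0]
contact_force: [-2.4, 0.2, 6.2]
gripper_width: 0.132
grasp_force: 46.2
```

Emit:
{"name": "arm_command", "arguments": {"rows": [[[38,0,0,0,0],[38,0,0,0,0],[38,0,0,0,0],[38,0,0,0.05,0],[38,0,0,0.4,0],[38,0,0,0.8,0],[38,0,0,0.9,0],[60,0,0.5,0.8,0.4],[60,0,0.7,0.7,0.5],[60,0.05,0.8,0.5,0.5]]]}}

```text
t: 19.1
eef_pos: [0.5559, -0.0772, 0.2888]
tool_rot: [0.0, 1.0, -0.005, 0.001]
contact_force: [0.5, -0.1, -0.2]
gripper_width: 0.703
grasp_force: 0.0
```

Emit:
{"name": "arm_command", "arguments": {"rows": [[[60,0.05,0.9,0,0.5],[60,0.05,0.9,0,0.5],[60,0.05,0.9,0,0.5],[60,0.05,0.9,0,0.5],[60,0.02,0.9,0,0.5],[60,0,0.9,0,0],[60,0,0.8,0,0],[60,0,0.45,0,0],[60,0,0,0,0],[60,0,0,0,0]]]}}

```text
t: 20.35
eef_pos: [0.5692, 0.32, 0.2861]
tool_rot: [0.001, 0.996, 0.094, -0.0]
contact_force: [-0.2, -0.7, -0.6]
gripper_width: 0.7
grasp_force: 0.0
```

Emit:
{"name": "arm_command", "arguments": {"rows": [[[60,0,0,0,0],[60,0,0,0,0],[60,0,0,0,0],[60,0,0,0,0],[60,0,0,0,0],[60,0,0,0,0],[60,0,0,0,0],[60,0,0,0,0],[60,0,0,0,0],[60,0,0,0,0]]]}}

```text
t: 21.6
eef_pos: [0.5689, 0.3212, 0.2862]
tool_rot: [0.0, 0.996, 0.095, 0.0]
contact_force: [-0.2, -0.1, -0.3]
gripper_width: 0.701
grasp_force: 0.0
```

```bash
python3 - <<'E'
from h import *
o=get_obs();im,p=shot('wrist');np.save('pics/w6.npy',im);print(o['eef_pos'],yaw(),np.abs(o['joint_vel']).max())
cv2.imwrite('pics/w6.png',cv2.resize(im[:,:,::-1],(800,600)))
E
```

```text
[0.56885002 0.32124271 0.28621012] (np.float64(-1.3812160430966642), array([ 0.,  0., -1.])) 0.0017591221783456112
```

View pics/w6.png

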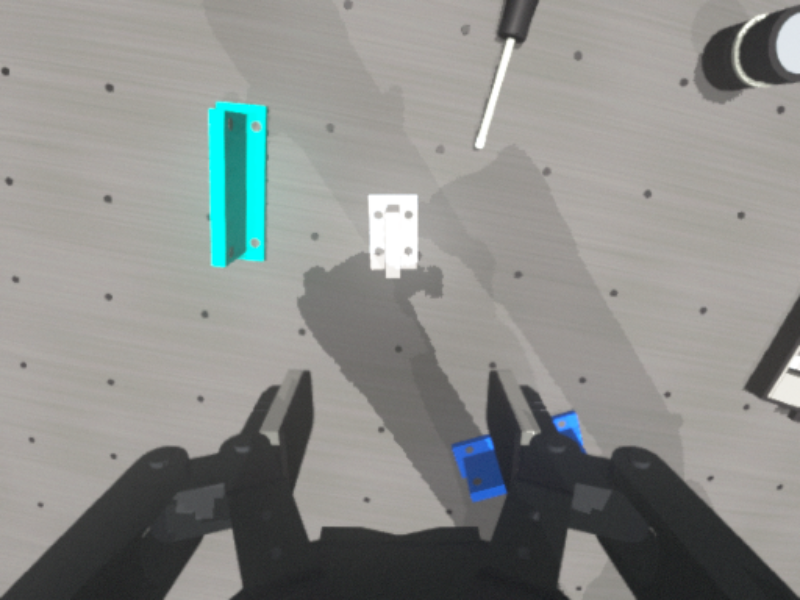

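Short bracket foot corners are (368,195), (418,195), (416,269) and (371,269). Its web's near top end is at (386–400, 277).

```bash
python3 - <<'E'
from h import *
p=cams.camera_params('wrist');g=cv2.cvtColor(np.load('pics/w6.npy'),cv2.COLOR_RGB2GRAY)
F=[(368,195),(418,195),(416,269),(371,269)]
r=np.array(F)*.64-.2;print(rect(p,r,.008));corners(g,p,'foot',F,.008)
r=np.array([(386,277),(400,277)])*.64-.2;w=cast(p,r,.064)*1e3;print('web near',w.round(1).tolist(),'centre',w.mean(0)+27*np.array([np.cos(.187),np.sin(.187)]))
E
```

```text
(array([568. , 326.9,  69.5,  45.3]), np.float64(0.1897))
foot moved [0.3 0.7 0.4 0.2] (array([568.1, 327.4,  70.1,  44.4]), np.float64(0.1933))
web near [[541.3, 327.2], [543.5, 315.8]] centre [568.91725451 326.51127619]
```

Emit:
{"name": "arm_command", "arguments": {"rows": [[[60,-0.01,0.1,-0.7,0],[60,0,0,-0.8,0],[60,0,0,-0.9,0],[60,0,0,-0.9,0],[60,0,0,-0.5,0],[60,0,0,-0.3,0],[60,0,0,-0.15,0],[60,0,0,0,0],[60,0,0,0,0],[0,0,0,0,0]]]}}

```text
t: 22.9
eef_pos: [0.5689, 0.3276, 0.0324]
tool_rot: [-0.0, 0.996, 0.095, 0.001]
contact_force: [0.7, 0.0, -0.2]
gripper_width: 0.502
grasp_force: 0.0
```

Emit:
{"name": "arm_command", "arguments": {"rows": [[[0,0,0,0,0],[0,0,0,0,0],[0,0,0,0,0],[0,0,0,0,0],[0,0,0,0.4,0],[0,0,0,0.6,0],[0,0,0,0.6,0],[0,0,0,0.4,0],[0,0,0,0,0],[0,0,0,0,0]]]}}

```text
t: 24.15
eef_pos: [0.5674, 0.3264, 0.1494]
tool_rot: [0.001, 0.996, 0.095, -0.001]
contact_force: [-0.3, -0.1, -1.5]
gripper_width: 0.134
grasp_force: 39.3
```

Emit:
{"name": "arm_command", "arguments": {"rows": [[[0,-0.03,-0.5,0,-0.3],[0,-0.03,-0.8,0,-0.4],[0,-0.03,-0.9,0,-0.4],[0,-0.03,-0.9,0,-0.4],[0,-0.03,-0.9,0,-0.4],[0,-0.03,-0.9,0,-0.4],[0,-0.03,-0.9,0,-0.4],[0,-0.03,-0.9,0,-0.4],[0,-0.03,-0.9,0,-0.4],[0,-0.03,-0.9,0,-0.4]]]}}

```text
t: 25.4
eef_pos: [0.5489, -0.1843, 0.1494]
tool_rot: [-0.0, 0.998, -0.062, -0.001]
contact_force: [0.4, 0.7, -2.0]
gripper_width: 0.133
grasp_force: 39.3
```

Emit:
{"name": "arm_command", "arguments": {"rows": [[[0,-0.05,-0.8,0,0],[0,-0.03,-0.49,0,0],[0,0,0,0,0],[0,0,0,0,0],[0,0,0,0,0],[0,0,0,0,0],[0,0,0,0,0],[0,0,0,0,0],[0,0,0,0,0],[0,0,0,0,0]]]}}

```text
t: 26.65
eef_pos: [0.5454, -0.2602, 0.1512]
tool_rot: [0.0, 0.998, -0.061, 0.0]
contact_force: [-0.5, -0.0, -2.5]
gripper_width: 0.136
grasp_force: 39.4
```

```bash
python3 - <<'E'
from h import *
o=get_obs();im,p=shot('wrist');np.save('pics/w7.npy',im);print(o['eef_pos'],yaw(),np.abs(o['joint_vel']).max())
cv2.imwrite('pics/w7.png',cv2.resize(im[:,:,::-1],(800,600)))
E
```

```text
[ 0.54544688 -0.26019894  0.15122346] (np.float64(-1.6932957725290503), array([ 0., -0., -1.])) 0.0015908898345501962
```

View pics/w7.png

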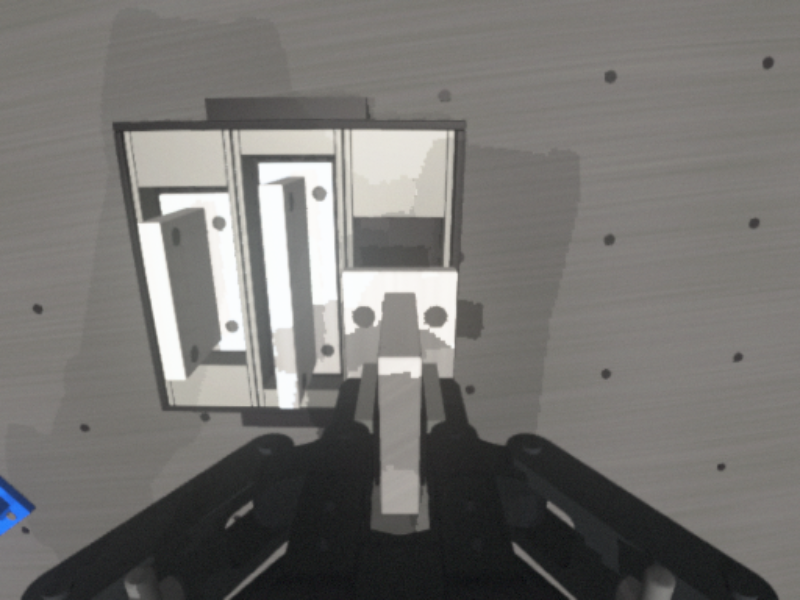

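Medium and long both sit in their pockets. The short foot's far edge is at row 269 (342–457), its web's far top at row 357 (378–421), and the pocket's far edge at row 216 (351–446).

```bash
python3 - <<'E'
from h import *
p=cams.camera_params('wrist')
u=np.array([np.cos(-.122),np.sin(-.122)]);v=np.array([-u[1],u[0]]);c=np.array([545.4,-260.2])
for n,pts,z in [('foot far',[(342,269),(457,269)],.128),('web far',[(378,357),(421,357)],.184),('pk far',[(351,216),(446,216)],.026),('med foot far',[(160,194),(229,192)],.014),('long foot far',[(259,162),(333,162)],.014)]:
    w=cast(p,np.array(pts)*.64-.2,z)*1000;print(n,w.round(1).tolist(),((w-c)@np.c_[u,v]).round(1).tolist())
E
```

```text
foot far [[583.4, -243.4], [578.2, -286.2]] [[35.7, 21.3], [35.7, -21.9]]
web far [[572.8, -258.1], [571.4, -269.4]] [[26.9, 5.4], [26.9, -6.0]]
pk far [[588.3, -237.2], [581.6, -292.3]] [[39.8, 28.1], [39.8, -27.5]]
med foot far [[615.1, -121.3], [610.5, -164.4]] [[52.3, 146.3], [52.9, 103.0]]
long foot far [[625.3, -186.3], [619.6, -230.0]] [[70.3, 83.1], [70.0, 39.0]]
```

Emit:
{"name": "arm_command", "arguments": {"rows": [[[0,-0.01,-0.01,-0.3,0],[0,0,0,-0.4,0],[0,0,0,-0.4,0],[0,0,0,0,0],[0,0,0,0,0],[0,0,0,0,0],[0,0,0,0,0],[0,0,0,0,0],[0,0,0,0,0],[0,0,0,0,0]]]}}

```text
t: 27.95
eef_pos: [0.5448, -0.2608, 0.0853]
tool_rot: [0.0, 0.998, -0.061, 0.0]
contact_force: [-0.6, 0.3, -1.9]
gripper_width: 0.134
grasp_force: 39.3
```

Emit:
{"name": "arm_command", "arguments": {"rows": [[[0,0,0,-0.2,0],[0,0,0,-0.2,0],[0,0,0,-0.16,0],[0,0,0,-0.1,0],[0,0,0,-0.06,0],[0,0,0,-0.03,0],[0,0,0,-0.01,0],[0,0,0,0,0],[0,0,0,0,0],[0,0,0,0,0]]]}}

```text
t: 29.2
eef_pos: [0.5449, -0.2608, 0.0398]
tool_rot: [0.0, 0.998, -0.061, 0.0]
contact_force: [0.0, 0.7, -2.4]
gripper_width: 0.136
grasp_force: 39.4
```

Emit:
{"name": "arm_command", "arguments": {"rows": [[[0,0,0,-0.015,0],[0,0,0,-0.015,0],[0,0,0,0,0],[0,0,0,0,0],[0,0,0,0,0],[0,0,0,0,0],[0,0,0,0,0],[0,0,0,0,0],[0,0,0,0,0],[0,0,0,0,0]]]}}

```text
t: 30.45
eef_pos: [0.5448, -0.2608, 0.0378]
tool_rot: [0.0, 0.998, -0.061, -0.0]
contact_force: [0.5, -0.7, -1.8]
gripper_width: 0.131
grasp_force: 39.5
```

Emit:
{"name": "arm_command", "arguments": {"rows": [[[0,0,0,-0.015,0],[0,0,0,-0.01,0],[0,0,0,0,0],[0,0,0,0,0],[0,0,0,0,0],[0,0,0,0,0],[0,0,0,0,0],[0,0,0,0,0],[0,0,0,0,0],[0,0,0,0,0]]]}}

```text
t: 31.7
eef_pos: [0.5449, -0.2608, 0.0376]
tool_rot: [0.0, 0.998, -0.061, 0.0]
contact_force: [-4.1, 0.9, 10.1]
gripper_width: 0.134
grasp_force: 41.3
```

Contact with the floor; release, rise and check.

Emit:
{"name": "arm_command", "arguments": {"rows": [[[38,0,0,0,0],[38,0,0,0,0],[38,0,0,0,0],[38,0,0,0.05,0],[38,0,0,0.4,0],[38,0,0,0.8,0],[38,0,0,0.9,0],[38,0,0,0.9,0],[38,0,0,0.9,0],[38,0,0,0.5,0]]]}}

```text
t: 32.95
eef_pos: [0.5457, -0.261, 0.307]
tool_rot: [0.001, 0.998, -0.061, 0.002]
contact_force: [-0.1, -0.6, -0.1]
gripper_width: 0.448
grasp_force: 0.0
```

Emit:
{"name": "arm_command", "arguments": {"rows": [[[38,-0.3,0,0,0],[38,-0.3,0,0,0],[38,0,0,0,0],[38,0,0,0,0],[38,0,0,0,0],[38,0,0,0,0],[38,0,0,0,0],[38,0,0,0,0],[38,0,0,0,0],[38,0,0,0,0]]]}}

```text
t: 34.2
eef_pos: [0.5089, -0.2608, 0.3033]
tool_rot: [0.0, 0.998, -0.061, 0.0]
contact_force: [-0.5, 0.0, 1.2]
gripper_width: 0.445
grasp_force: 0.0
```

```bash
python3 - <<'E'
from h import *
im,p=shot('wrist');cv2.imwrite('pics/w8.png',cv2.resize(im[:,:,::-1],(800,600)));print(get_obs()['t'],get_obs()['eef_pos'])
E
```

```text
34.25 [ 0.50883561 -0.26078329  0.3033498 ]
```

View pics/w8.png

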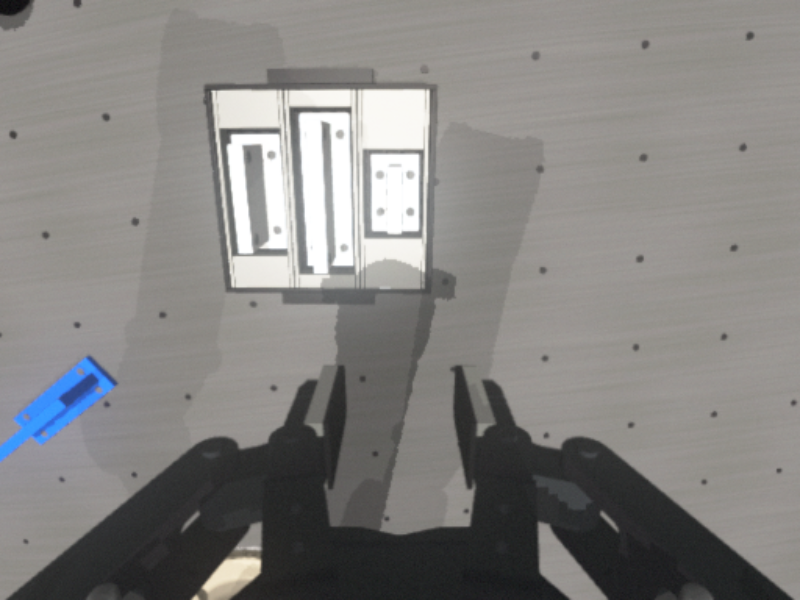

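All three brackets lie flat in their own pockets: medium at (255,190), long at (325,190) and short at (393,193). Each has a dark gap around it, and the gripper is clear.

```bash
python3 -c "
from station import job
print(job.hand_in())"
```

```text
the job is handed in; nothing more can be done
None
```

The short, medium and long brackets each lie flat in their own pocket, lowered in rather than dropped; I left the lens, fan, screwdriver and look-alikes alone, and handed the job in at about 34 s.

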